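# Lock down the spread pump after breakfast

### The arm

A 6-joint arm with a two-finger parallel gripper is mounted at the origin on the work surface. World frame = base frame: x ahead of the robot, y to its left, z up, the work surface at z = 0. Lengths are in mm, angles in rad, forces in N, time in s.
With the tool pointing down it reaches from about 400 to 925 mm from the base axis. Payload 12.5 kg.
Tool frame: the origin (TCP) lies midway between the tips of the shut fingers; the grasp point (between the pads) lies 19 mm behind it; z points along the fingers, y is the direction in which the jaws open and shut (so a half turn about z gives the same grasp; the last joint's range is limited). The gripper opens to 95 mm and grips with 3 to 60 N. Pads are 20 mm wide; open, the fingers measure 119 mm over their backs; the gripper's body (75 mm by 180 mm) begins 59 mm behind the grasp point.
Start: joints at [1.221, 0.491, 1.559, -0, 1.092, -0.106], TCP at [150.852, 606.54, 214.661] pointing down, gripper open.
Joint ranges: [-3.1, 3.1], [-0.84, 2.19], [0.05, 2.79], [-1.13, 4.28], [0.06, 2.93], [-2.69, 2.69]. Speed limits (rad/s): [2.22, 2.22, 2.79, 3.14, 3.14, 3.14].

### API

Orientations are given as [roll, pitch, yaw] about the fixed x, y, z axes, in that order (R = Rz(yaw) Ry(pitch) Rx(roll)).
In Python, from cell import env gives the robot as it stands.
- The arm moves only by the tool arm_command, never from a script. Its argument "steps" is a list of rows, each an object of numbers: "dx", "dy", "dz": the shift along the tool's x, y, z as a fraction of full scale; "rx", "ry", "rz": the turn, a rotation vector about the tool's x, y, z as a fraction of full scale; "claw": the gripper command: -1 is fully open, 1 is shut, values between are in proportion. In form: [{"dx": .., "dy": .., "dz": .., "rx": .., "ry": .., "rz": .., "claw": ..}, ...]. A call has 1 to 10 rows; each row shifts and turns the pose as measured when the row begins, along the tool's axes as they then stand; what a row does not reach is not made up. Full scale, the value 1, is 0.8 m for a shift and 90 degrees for a turn. A row lasts 1/8 s, in which the tool goes at most 62.5 mm and 10.7 degrees, less where a joint would pass 70% of its speed; a pose out of reach is approached as far as the arm can. A call with a number of a shift or a turn outside -1 to 1 is refused whole. A call with a gripper value outside its range is refused whole. The fingers move at their own pace and stop on an object; the grip force is fixed at half the most. Time passes only in rows, so rows that do not move let the fingers close. It gives the time, the measured TCP pose, the force and the opening at its end, in the units of the state.
- env.state(): the state, without advancing time (a new reading comes with each control period).
- env.read_camera(name): name is "side" or "top" or "wrist"; returns (picture, depth): 400x640x3 uint8, red, green, blue; 400x640 float32, mm along the optical axis (not along the pixel's ray), 0 where there is no reading.
- env.get_calibration(name): a dict with "vfov" (degrees; the focal length in pixels is half the picture's height over the tangent of half this angle, whatever the lens; pixels are square), "cx", "cy" (the principal point, pixels), "k1" (the pictures are not rectified: a ray, as slopes to the right and down, at radius r is drawn at 1 + k1 r^2 times it, then the intrinsics apply), "xyz" and "attitude" of the camera in the world. Camera axes: x right, y up, looking along -z (the intrinsics and any distortion apply to the point x, -y, -z); pixel columns grow to the right and rows downward; lengths in mm; the calibration is good to about 2 mm. A picture is of the moment at which its call begins: read the wrist's pose just before it. get_calibration takes no time and is no camera call; for the wrist camera it gives the pose at the moment of the call.
- env.job_done(): hands the job in, once; it reports no verdict.
The state is a dict: "t": time; "joints": joint angles; "qvel": joint speeds; "tau": joint torques, N m; "eef_pos": TCP position; "tcp_rot": TCP orientation; "ft_force": force on the tool from outside, world axes, zero at the start; "moment": the same for the moment, N m; "opening": opening from 0.0 (shut) to 1.0 (fully open).
Only numpy, scipy, OpenCV 4.12 (cv2) and the standard library are available. Lean on these libraries where they do the work, as an engineer would, in place of code of your own. Each camera call takes 0.05 s, during which the arm holds its last target.

### The job

Breakfast service is over: of the three spread pump dispensers standing on the steel tray, one still has its black pump knob up. Press that knob all the way down and, while you keep it down, push its slide by the upright finger tab fully home under the knob, so that the pump stays locked down after you let go. Push firmly but gently, without forcing the mechanism, and do not disturb the bowl, the mug and the spoon.

Things in the scene. Friction and masses are not known exactly. Their poses are not given: they have to be found in the camera images.
- dispenser: the dispenser to lock: round steel jar 114 mm across with a 120 mm lid, fixed on the tray; over the lid, on a short column, its pump head, a disc 112 mm across with knob and slide. Origin: centre of the jar's underside; z up; x towards the head's bent discharge tube (100 mm out, 31 mm over head_top). Never push on the dispenser with more than 35 N in all: that would force the mechanism
- head_top (a point): point fixed to the jar on its z axis, 150 mm over its underside: where the top of the pump head nominally is. The head's column is clamped at a height set by hand, so head, knob, slide and tab together really sit up to 12 mm higher or lower, differently each time; this point and tab_outer do not show it: find true heights by touch. The head does not give under allowed pushes. Axes as the dispenser
- knob (a joint): pump knob travel in m: 0 up (start), 0.030 fully down on a firm stop. Black flat disc, 44 mm wide, 10 mm thick, on the jar's z axis; top nominally 48 mm over head_top when up, 18 mm fully down. Its square 22 mm stem has a narrow neck under the disc. Spring: 4.5 N up, 11 N down, so it rises at once if let go. Locked and let go, it rises 2 mm and stays trapped (about 0.028)
- slide (a joint): travel in m of the slide (keeper) along the dispenser's +y: 0 open, starts at 0 to 0.003, 0.018 home on its stop. Steel keyhole plate, 32 mm wide, 4 mm thick, between two low rails on the head, around the stem; drag about 3 N. Passes through the stem's neck only with the knob within 2 mm of fully down; else the stem blocks it at about 3.5 mm
- tab_outer (a point): point fixed to the jar: nominal middle of the outer (-y) face of the slide's upright finger tab with the slide at 0; 50 mm to -y of the knob's axis, 27 mm over head_top. The tab is 26 mm wide (x), 8 mm thick (y), its top 36 mm over head_top. It is pushed towards the knob (+y): one finger can hold the knob down while the other, a finger gap away, pushes this face
- dispenser_b: like the dispenser but already locked down (knob low, slide home), fixed on the tray; origin as for dispenser; its tab rises to 179 mm over its origin
- dispenser_c: like the dispenser but already locked down (knob low, slide home), fixed on the tray; origin as for dispenser; its tab rises to 192 mm over its origin
- tray: fixed low steel tray 150 x 450 mm with a 14 mm rim, floor 4 mm thick, on which the three dispensers stand in a row 145 mm apart along its y; origin: centre of its underside
- bowl: loose white bowl, 104 mm across, 48 mm high; origin: centre of its underside
- mug: loose white mug, 80 mm across, 88 mm high; origin: centre of its underside
- spoon: loose steel spoon, 150 mm long, lying on the counter; origin under its middle
There are look-alikes about, which are no part of the job. Leave any green or yellow look-alike of the dispenser alone.

How it is judged (in metres and radians):
At the end, for the whole second after the job is handed in: The knob stays down, within 3.5 mm of its stop, trapped by the slide, which is home within 3 mm of its stop; the knob is at rest and nobody holds it (value of joint knob above 0.0265 m and value of joint slide above 0.015 m and velocity of joint knob between -0.005 and 0.005 m/s); the robot touches nothing.
It fails at once if the dispenser is forced: the robot pushes on it with more than 35 N (contact force between any of the fingers, the arm and dispenser above 35 N).
It fails at once if the bowl, the mug or the spoon is disturbed (moved more than 20 mm) (distance of any of bowl, mug, spoon from where it was at the start of the episode above 0.02 m).
It also fails if it takes over 51 s, if anything falls off the work surface, if the arm or the gripper's body presses on something with over 40 N, if the wrist force passes 120 N, or if a joint passes its speed limit or range.

## Working session

There is one attempt and no reset: what is moved stays moved. The work goes in short steps, Python scripts to look and compute and a tool call to move; the robot and the scene stay as the last step left them, time stands still between calls to the robot, and variables do not carry over. Pictures are saved under pics/ and viewed, and the job is handed in when it is done.

Besides the shell and the picture viewer there is one more tool, called in YAML: its name, and indented under it one key for each argument. arm_command: Moves the arm, as the interface text tells. Its arguments: {"type":"object","properties":{"steps":{"type":"array","items":{"type":"object","properties":{"dx":{"type":"number"},"dy":{"type":"number"},"dz":{"type":"number"},"rx":{"type":"number"},"ry":{"type":"number"},"rz":{"type":"number"},"claw":{"type":"number"}}}}},"required":["steps"]}

```bash
ls; mkdir -p pics
cat > h.py <<'E'
import numpy as np,cv2
from cell import env
from scipy.spatial.transform import Rotation as R
def Rm(c): return R.from_euler('xyz',c['attitude']).as_matrix()
def f(c): return 200/np.tan(np.radians(c['vfov'])/2)
def ray(c,u,v):
    K=np.array([[f(c),0,c['cx']],[0,f(c),c['cy']],[0,0,1]])
    p=cv2.undistortPoints(np.array([[[u,v]]],float),K,np.array([c['k1'],0,0,0.]))[0,0]
    return np.array(c['xyz']),Rm(c)@np.array([p[0],-p[1],-1])
def onz(c,u,v,z):
    o,d=ray(c,u,v); return o+d*(z-o[2])/d[2]
def dep(c,u,v,D):
    o,d=ray(c,u,v); return o+d*D[int(round(v)),int(round(u))]
def proj(c,P):
    q=Rm(c).T@(np.array(P)-np.array(c['xyz'])); s=np.array([q[0],-q[1]])/-q[2]
    s=s*(1+c['k1']*(s@s)); return s*f(c)+[c['cx'],c['cy']]
E
python3 - <<'E'
from h import *
print(env.state())
for n in ['side','top','wrist']:
    c=env.get_calibration(n);print(n,c)
    p,d=env.read_camera(n);cv2.imwrite(f'pics/{n}0.png',p[:,:,::-1]);np.save(n+'0.npy',d)
E
```

```text
pics
{'t': 0.0, 'joints': array([ 1.22140673e+00,  4.91543861e-01,  1.55944217e+00,  1.31767540e-05,
        1.09169272e+00, -1.05607853e-01]), 'qvel': array([ 0.00051009, -0.00069451,  0.00038952, -0.00094075,  0.00019536,
       -0.00026875]), 'tau': array([-7.16561262e-04, -6.12638640e+01, -2.58172435e+01,  6.91602845e-02,
        4.82678355e-02, -1.15535231e-04]), 'eef_pos': array([150.75646155, 606.2998889 , 214.07400735]), 'tcp_rot': array([-3.14051384e+00, -1.26109133e-04,  2.89780476e+00]), 'ft_force': array([-0.0984257 ,  0.32087318,  0.94688045]), 'moment': array([ 0.00856234,  0.01443253, -0.03651925]), 'opening': 0.9969548710936476}
side {'vfov': 54.9080366190209, 'cx': 323.8735458776193, 'cy': 195.49167673665895, 'k1': -0.010829974513724902, 'xyz': array([-64.17125777, -75.3748167 , 878.36467728]), 'attitude': array([ 0.67336477, -0.01346178, -1.46093955])}
top {'vfov': 43.516192539266626, 'cx': 322.4559649312889, 'cy': 206.18592140121388, 'k1': -0.048917780473172676, 'xyz': array([ 385.85766652,   13.92201409, 1701.88542324]), 'attitude': array([ 0.10943888, -0.01000938, -1.5921736 ])}
wrist {'vfov': 58.50653634351998, 'cx': 322.9243549938921, 'cy': 195.90108645579693, 'k1': -0.02972572437618924, 'xyz': array([ 76.13592263, 625.08755319, 384.25902122]), 'attitude': array([-2.78364327e-01,  9.95576512e-04,  1.32795099e+00])}
```

View pics/side0.png

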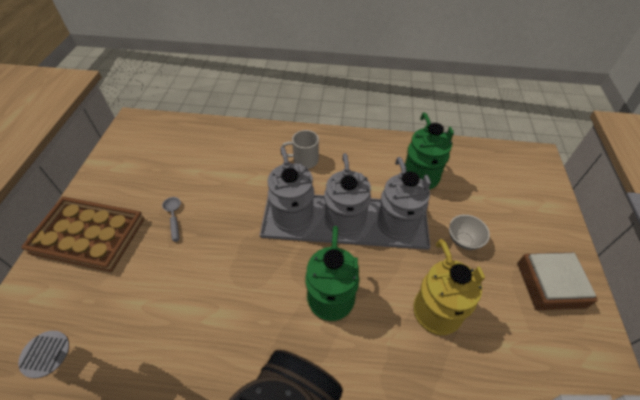

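View pics/top0.png

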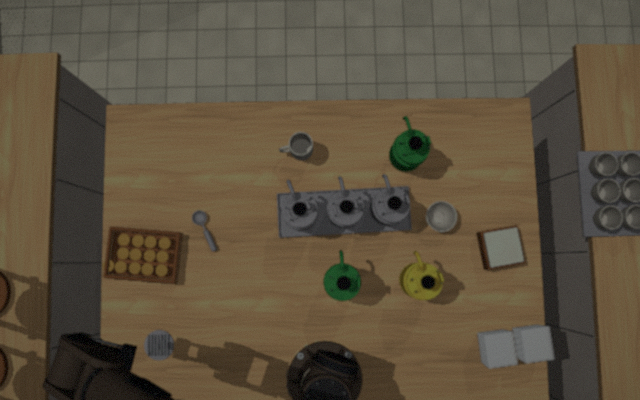

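View pics/wrist0.png

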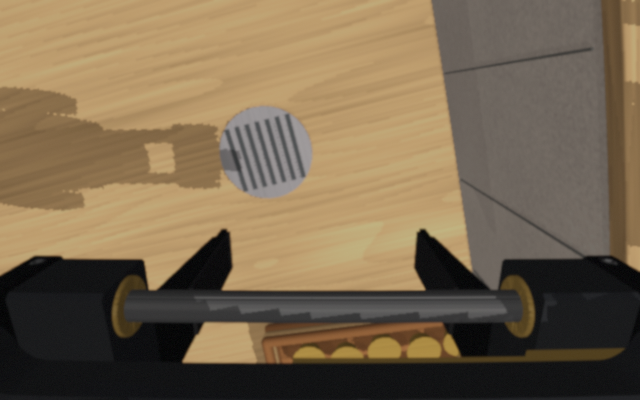

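Run:
```python
from h import *
s=cv2.imread('pics/side0.png')[130:255,250:450];cv2.imwrite('pics/side0c.png',cv2.resize(s,None,fx=4,fy=4,interpolation=cv2.INTER_CUBIC))
s=cv2.imread('pics/top0.png')[165:245,265:425];cv2.imwrite('pics/top0c.png',cv2.resize(s,None,fx=5,fy=5,interpolation=cv2.INTER_CUBIC))
for n,roi in [('side',(130,255,250,450)),('top',(165,245,265,425))]:
    c=env.get_calibration(n);im=cv2.imread(f'pics/{n}0.png');D=np.load(n+'0.npy')
    a,b,l,r=roi
    m=(im[a:b,l:r].max(2)<40).astype(np.uint8)
    k,lab,st,ce=cv2.connectedComponentsWithStats(m)
    for i in range(1,k):
        if st[i,4]<40: continue
        u,v=ce[i]+[l,a]; print(n,u,v,st[i],dep(c,u,v,D))
```

```text
side 435.125 132.06944444444446 [178   0  15   6  72] [ 724.01216005 -291.5670214   197.03832127]
side 289.6458333333333 175.15104166666666 [ 32  38  17  15 192] [544.91314246  65.87083547 178.12273027]
side 410.4351851851852 178.35648148148147 [152  41  18  16 216] [ 554.19616278 -222.19849625  195.80950128]
side 348.8235294117647 182.5187165775401 [ 91  45  17  15 187] [547.29324199 -78.4958326  168.3101549 ]
side 333.44117647058823 252.29411764705884 [ 75 120  17   5  68] [332.97288999 -60.30449036 197.19195149]
top 405.0853658536586 167.5 [130   0  22   6  82] [ 688.41108088 -283.08372565   69.03177659]
top 394.4413793103448 202.8137931034483 [123  31  14  14 145] [ 556.50271656 -222.75803076  198.87745331]
top 346.52173913043475 206.57246376811594 [ 75  36  14  13 138] [551.05395792 -78.98570145 170.6330057 ]
top 299.4689655172414 208.7103448275862 [ 28  38  14  13 145] [546.87290708  65.59880218 175.47560851]
top 373.9024390243902 215.53658536585365 [105  40  13  20  41] [ 530.02485833 -173.32670582   76.1431322 ]
```

View pics/side0c.png

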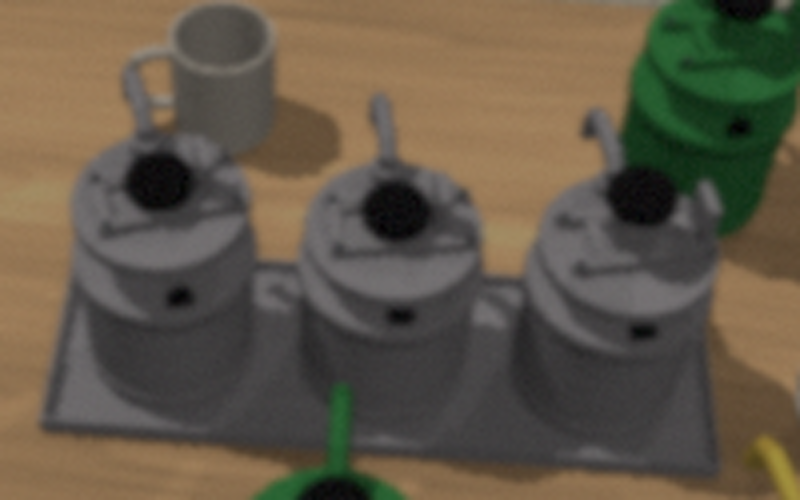

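View pics/top0c.png

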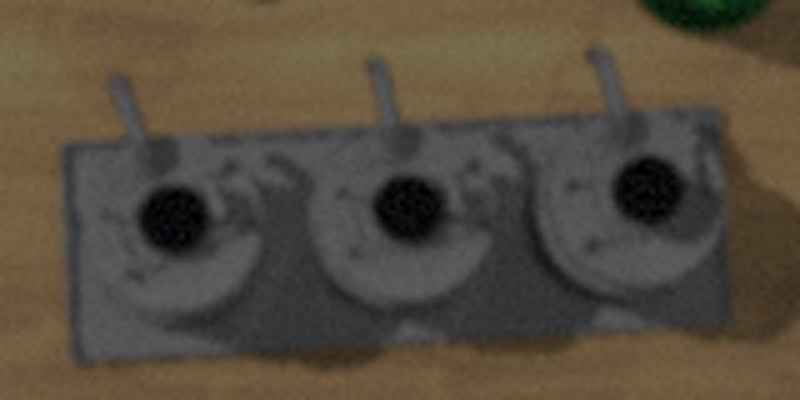

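Candidates for the dispenser to lock, by knob pixel in the side view:
- Left grey: (290,175), knob at z 178.
- Middle grey: (349,182), z 168.
- Right grey: (410,178), z 196–199.
- Two green ones: (436,130) and (333,258).
- Yellow: (460,274).

The green and yellow ones are excluded. The crops show that only the right grey dispenser has a high knob and its tab standing away from the knob, so I choose that one. I'll move over it for a close wrist view.

arm_command:
  steps:
    - {"dx": -0.03,"dy": -0.02,"dz": -0.06,"claw": -1}
    - {"dx": -0.055,"dy": -0.035,"dz": -0.03}
    - {"dx": -0.055,"dy": -0.035,"dz": -0.03}
    - {"dx": -0.055,"dy": -0.035,"dz": -0.02}
    - {"dx": -0.055,"dy": -0.035,"dz": -0.02}
    - {"dx": -0.055,"dy": -0.035,"dz": -0.01}
    - {"dx": -0.055,"dy": -0.035,"rz": -0.08}
    - {"dx": -0.03,"dy": -0.06,"rz": -0.08}

```text
$.steps[0]: bad value
```

arm_command:
  steps:
    - {"dx": -0.03,"dy": -0.02,"dz": -0.06,"rx": 0,"ry": 0,"rz": 0,"claw": -1}
    - {"dx": -0.055,"dy": -0.035,"dz": -0.03,"rx": 0,"ry": 0,"rz": 0,"claw": -1}
    - {"dx": -0.055,"dy": -0.035,"dz": -0.03,"rx": 0,"ry": 0,"rz": 0,"claw": -1}
    - {"dx": -0.055,"dy": -0.035,"dz": -0.02,"rx": 0,"ry": 0,"rz": 0,"claw": -1}
    - {"dx": -0.055,"dy": -0.035,"dz": -0.02,"rx": 0,"ry": 0,"rz": 0,"claw": -1}
    - {"dx": -0.055,"dy": -0.035,"dz": -0.01,"rx": 0,"ry": 0,"rz": 0,"claw": -1}
    - {"dx": -0.055,"dy": -0.035,"dz": 0,"rx": 0,"ry": 0,"rz": -0.08,"claw": -1}
    - {"dx": -0.03,"dy": -0.06,"dz": 0,"rx": 0,"ry": 0,"rz": -0.08,"claw": -1}

```text
t: 1.15
eef_pos: [410.4, 301.2, 353.0]
tcp_rot: [-3.137, -0.001, -3.122]
ft_force: [0.1, -0.6, 1.0]
opening: 0.998
```

arm_command:
  steps:
    - {"dx": -0.02,"dy": -0.073,"dz": 0,"rx": 0,"ry": 0,"rz": 0,"claw": -1}
    - {"dx": -0.022,"dy": -0.073,"dz": 0,"rx": 0,"ry": 0,"rz": 0,"claw": -1}
    - {"dx": -0.022,"dy": -0.073,"dz": 0,"rx": 0,"ry": 0,"rz": 0,"claw": -1}
    - {"dx": -0.022,"dy": -0.073,"dz": 0,"rx": 0,"ry": 0,"rz": 0,"claw": -1}
    - {"dx": -0.022,"dy": -0.073,"dz": 0,"rx": 0,"ry": 0,"rz": 0,"claw": -1}
    - {"dx": -0.022,"dy": -0.073,"dz": 0,"rx": 0,"ry": 0,"rz": -0.005,"claw": -1}
    - {"dx": -0.022,"dy": -0.073,"dz": 0,"rx": 0,"ry": 0,"rz": 0,"claw": -1}
    - {"dx": -0.022,"dy": -0.073,"dz": 0,"rx": 0,"ry": 0,"rz": 0,"claw": -1}
    - {"dx": -0.022,"dy": -0.05,"dz": 0,"rx": 0,"ry": 0,"rz": 0,"claw": -1}
    - {"dx": 0,"dy": 0,"dz": 0,"rx": 0,"ry": 0,"rz": 0,"claw": -1}

```text
t: 2.4
eef_pos: [581.3, -220.1, 352.9]
tcp_rot: [-3.138, -0.003, -3.116]
ft_force: [0.5, 0.8, 0.1]
opening: 1.001
```

Run:
```python
from h import *
s=env.state();print(s['t'],s['eef_pos'],s['tcp_rot'],s['ft_force'])
c=env.get_calibration('wrist');import pickle;pickle.dump(c,open('w1.pkl','wb'))
p,d=env.read_camera('wrist');cv2.imwrite('pics/w1.png',p[:,:,::-1]);np.save('w1.npy',d)
print(c)
```

```text
2.4 [ 581.27512758 -220.11828902  352.85542854] [-3.13848682e+00 -2.83654977e-03 -3.11573695e+00] [0.49413191 0.84597712 0.14080155]
{'vfov': 58.50653634351998, 'cx': 322.9243549938921, 'cy': 195.90108645579693, 'k1': -0.02972572437618924, 'xyz': array([ 504.80187147, -221.65719613,  523.18479993]), 'attitude': array([-0.2756201 ,  0.00318173,  1.59764373])}
```

View pics/w1.png

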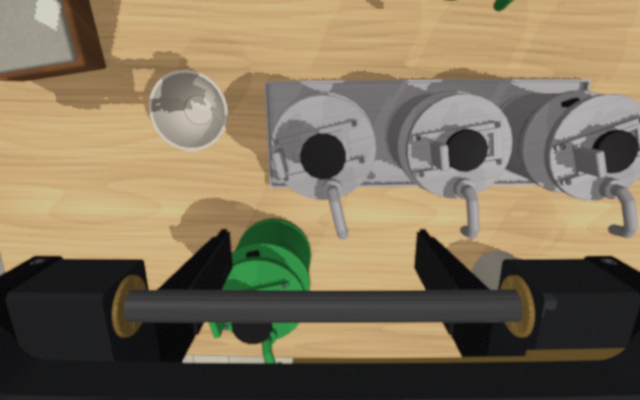

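Run:
```python
from h import *;import pickle
c=pickle.load(open('w1.pkl','rb'));D=np.load('w1.npy');im=cv2.imread('pics/w1.png')
cv2.imwrite('pics/w1c.png',cv2.resize(im[80:250,250:390],None,fx=5,fy=5,interpolation=cv2.INTER_CUBIC)[:600*1+0])
cv2.imwrite('pics/w1c.png',cv2.resize(im[85:205,255:395],None,fx=5,fy=5,interpolation=cv2.INTER_CUBIC))
m=(im[85:205,255:395].max(2)<60).astype(np.uint8)
k,lab,st,ce=cv2.connectedComponentsWithStats(m)
for i in range(1,k):
    if st[i,4]>100:
        u,v=ce[i]+[255,85];print(u,v,st[i],dep(c,u,v,D))
        ys,xs=np.where(lab==i);P=np.array([dep(c,x+255,y+85,D) for x,y in zip(xs,ys)])
        print('z med',np.median(P[:,2]),'rect',cv2.minAreaRect(P[:,:2].astype(np.float32)))
# height map: tab
P=[]
for v in range(130,200):
  for u in range(262,300):
    q=dep(c,u,v,D)
    P.append([u,v,*q])
P=np.array(P);t=P[(P[:,4]>178)&(P[:,4]<205)]
print(len(t),t[:,2:].mean(0),t.min(0),t.max(0));print(cv2.minAreaRect(t[:,2:4].astype(np.float32)))
h=P[(P[:,4]>140)&(P[:,4]<156)];print('head',np.median(h[:,4]))
for (u,v) in [(330,200),(335,215),(338,225),(341,234)]: print(dep(c,u,v,D))
```

```text
322.49285714285713 155.89220779220778 [  46   49   44   45 1540] [ 558.99673729 -221.64262738  195.81261502]
z med 195.39961105168237 rect ((548.0699462890625, -217.16001892089844), (40.884586334228516, 76.79743194580078), 67.90440368652344)
231 [ 570.39783117 -263.90940972  182.91869678] [ 272.          151.          557.3618389  -270.32352566  178.04597584] [ 299.          177.          583.2336124  -243.55571889  192.89191522]
((570.4276733398438, -256.6203918457031), (25.265230178833008, 26.95181655883789), 1.8710620403289795)
head 152.70714112204206
[ 607.27884013 -212.82494422  175.40737614]
[ 622.75299283 -207.22460904  176.72297746]
[ 632.78961817 -203.84158151  178.78123335]
[ 644.09736039 -200.12803414  175.03472601]
```

View pics/w1c.png

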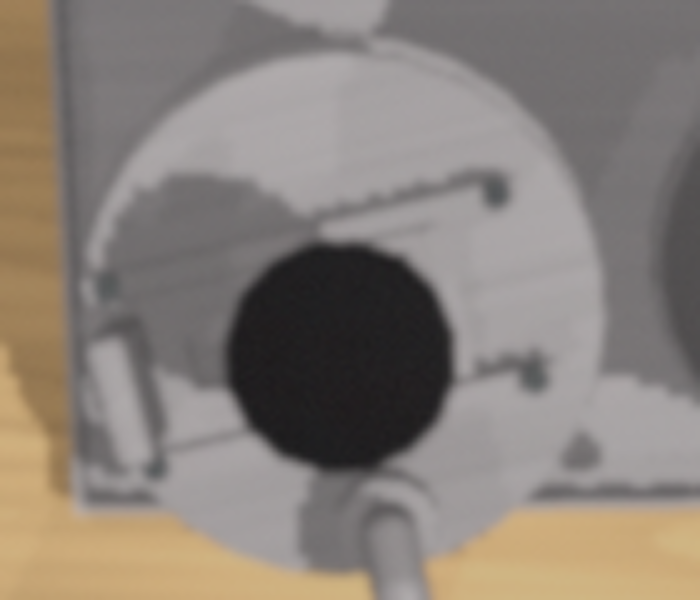

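Run:
```python
from h import *;import pickle
c=pickle.load(open('w1.pkl','rb'));D=np.load('w1.npy')
q=lambda x,y,z:onz(c,255+x/5-.4,85+y/5-.4,z)
def ang(a,b): d=b-a; return np.arctan2(-d[0],d[1]),d
z=152
for a,b in [((107,285),(493,190)),((155,467),(533,375)),((200,448),(520,358)),((155,260),(460,178))]:
    print('rail',ang(q(*a,z),q(*b,z)))
for z in (184,186,188):
  pts=[q(x,y,z) for x,y in [(95,342),(125,335),(155,465),(122,470)]]
  print('tab',z,[p[:2].round(1) for p in pts]); 
k=q(339,356,196);print('knob',k)
dc=np.array([p[:2] for p in [q(x,y,150) for x,y in [(345,38),(603,310),(345,575),(88,300)]]]);print('head disc',dc)
# circle of head: contour points
tip=[dep(c,u,v,D) for u,v in [(335,215),(338,225)]]
for t in tip: print('tube yaw',np.arctan2(t[1]-k[1],t[0]-k[0]))
for i in [(88,300)]: pass
# tab depth map
for v in range(150,182,3): print([int(round(dep(c,u,v,D)[2])) for u in range(268,296,2)])
```

```text
rail (np.float64(0.2657873386724458), array([-21.52654945,  79.07542458,   0.        ]))
rail (np.float64(0.27029340698694837), array([-2.20077942e+01,  7.94292891e+01,  5.68434189e-14]))
rail (np.float64(0.305744967956245), array([-21.12666195,  66.93230626,   0.        ]))
rail (np.float64(0.28632544749701727), array([-18.32913211,  62.25602793,   0.        ]))
tab 184 [array([ 559.4, -268.4]), array([ 557.9, -262.7]), array([ 583.2, -257. ]), array([ 584.4, -263.4])]
tab 186 [array([ 559.1, -268.2]), array([ 557.6, -262.5]), array([ 582.8, -256.8]), array([ 583.9, -263.2])]
tab 188 [array([ 558.8, -267.9]), array([ 557.3, -262.2]), array([ 582.3, -256.6]), array([ 583.5, -262.9])]
knob [ 558.88227614 -221.73061145  196.        ]
head disc [[ 501.94395075 -222.2417954 ]
 [ 555.24941286 -166.78909495]
 [ 614.50501437 -219.16280297]
 [ 556.09763936 -274.51373307]]
tube yaw 0.2233266841344303
tube yaw 0.23747933232190463
[13, 147, 146, 148, 170, 173, 171, 158, 153, 153, 154, 154, 153, 154]
[13, 7, 182, 183, 183, 182, 176, 164, 154, 153, 153, 155, 147, 148]
[13, 7, 183, 184, 184, 183, 182, 170, 156, 154, 155, 154, 154, 149]
[14, 8, 147, 183, 184, 184, 184, 174, 161, 152, 154, 154, 154, 147]
[13, 10, 147, 184, 183, 184, 183, 179, 166, 153, 153, 523, 154, 153]
[16, 13, 5, 147, 182, 184, 184, 183, 173, 159, 155, 154, 153, 153]
[15, 14, 6, 5, 183, 183, 183, 182, 177, 165, 152, 155, 154, 156]
[0, 15, 3, 5, 184, 183, 185, 183, 182, 172, 154, 154, 154, 154]
[0, 12, 4, 4, 2, 183, 184, 185, 183, 148, 152, 154, 154, 155]
[0, 14, 3, 3, 4, 182, 185, 182, 155, 156, 154, 154, 155, 155]
[-1, 13, 2, 2, 4, 4, 3, 155, 156, 156, 146, 149, 149, 148]
```

arm_command:
  steps:
    - {"dx": 0,"dy": 0,"dz": 0,"rx": 0,"ry": 0,"rz": -0.075,"claw": 0.158}
    - {"dx": 0,"dy": 0,"dz": 0,"rx": 0,"ry": 0,"rz": -0.075,"claw": 0.158}
    - {"dx": 0.01,"dy": -0.013,"dz": 0.03,"rx": 0,"ry": 0,"rz": 0,"claw": 0.158}
    - {"dx": 0.01,"dy": -0.013,"dz": 0.05,"rx": 0,"ry": 0,"rz": 0,"claw": 0.158}
    - {"dx": 0.01,"dy": -0.013,"dz": 0.05,"rx": 0,"ry": 0,"rz": 0,"claw": 0.158}
    - {"dx": 0,"dy": 0,"dz": 0,"rx": 0,"ry": 0,"rz": 0,"claw": 0.158}

```text
t: 3.2
eef_pos: [564.3, -248.7, 249.1]
tcp_rot: [-3.139, -0.002, -2.865]
ft_force: [0.5, 0.3, 1.0]
opening: 0.446
```

```bash
cat > st.py <<'E'
from h import *;import sys
s=env.state();p=s['eef_pos'];r=s['tcp_rot']
print(s['t'],p.round(2),r.round(4),s['ft_force'].round(2),'gap',s['opening']*95,'j6',s['joints'][5])
M=R.from_euler('xyz',r).as_matrix();y=0.26;A=np.array([557,-222])
d=p[:2]-A;print('local',d@[np.cos(y),np.sin(y)],d@[-np.sin(y),np.cos(y)],'tooldown',M[:,2].round(4))
if len(sys.argv)>1:
  n,cam=sys.argv[1:3]; im,D=env.read_camera(cam); cv2.imwrite(f'pics/{n}.png',im[:,:,::-1])
  if cam=='side': cv2.imwrite(f'pics/{n}.png',cv2.resize(im[110:260,330:490,::-1],None,fx=4,fy=4,interpolation=cv2.INTER_CUBIC))
E
python3 st.py s2 side; python3 st.py w2 wrist
```

```text
3.2 [ 564.3  -248.72  249.11] [-3.1393e+00 -1.5000e-03 -2.8647e+00] [0.45 0.33 1.02] gap 42.38992056156505 j6 -2.3675023636499346
local 0.18086518908340368 -27.69868418959374 tooldown [-8.0e-04 -2.7e-03 -1.0e+00]
3.25 [ 565.24 -248.78  251.18] [-3.1370e+00  9.0000e-04 -2.8644e+00] [-0.04  0.12  0.78] gap 41.3615935396922 j6 -2.3672519506199987
local 1.0782095548326536 -28.000054370196104 tooldown [ 0.0021 -0.0042 -1.    ]
```

View pics/s2.png

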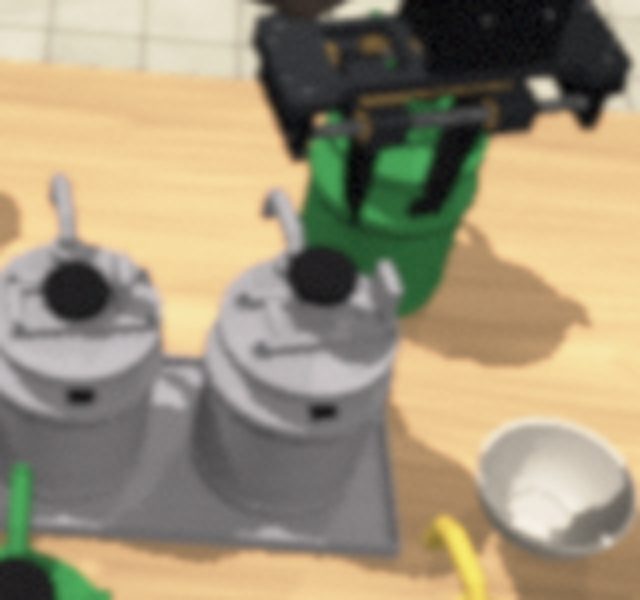

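View pics/w2.png

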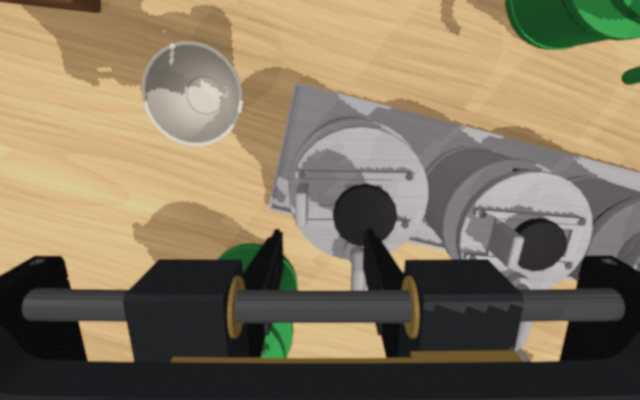

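Run:
```python
from h import *
c=env.get_calibration('wrist');s=env.state();p=s['eef_pos'];M=R.from_euler('xyz',s['tcp_rot']).as_matrix()
im=cv2.imread('pics/w2.png')
cv2.imwrite('pics/w2c.png',cv2.resize(im[110:270,270:440],None,fx=4,fy=4,interpolation=cv2.INTER_CUBIC))
m=(im[180:232,320:400].max(2)<60).astype(np.uint8)
k,lab,st,ce=cv2.connectedComponentsWithStats(m)
for i in range(1,k):
  if st[i,4]>100: print(ce[i]+[320,180],st[i]+[320,180,0,0,0])
for u,v,z in [(364,213,196)]:
  q=onz(c,u,v,z);print(q,'tool',M.T@(q-p))
```

```text
[364.16077954 210.04019488] [ 334  184   62   48 2463]
[ 558.21329725 -223.22975955  196.        ] tool [ 0.45473747 27.26716416 56.24129365]
```

View pics/w2c.png

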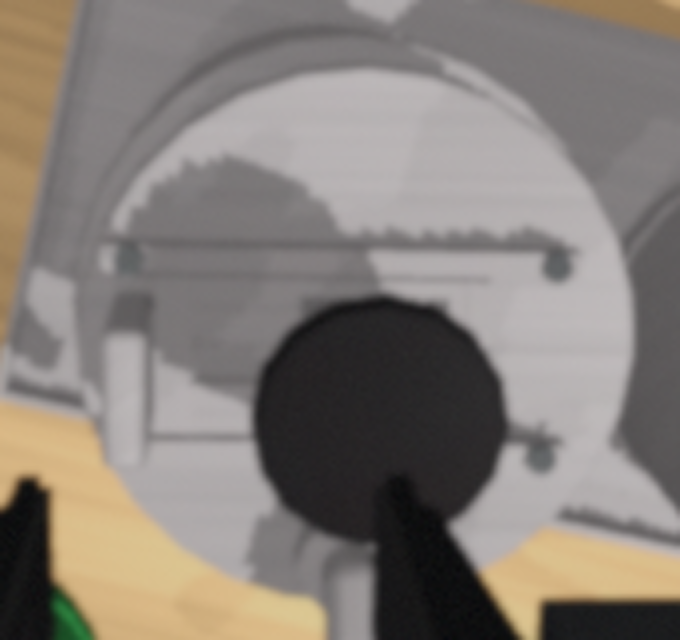

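Run:
```python
from h import *
c=env.get_calibration('wrist');s=env.state();p=s['eef_pos'];M=R.from_euler('xyz',s['tcp_rot']).as_matrix()
for u,v,z in [(365.2,214.3,196),(296,193,184),(297,225.5,184),(308,193,184),(306.5,225.5,184),(277.5,231,253),(370.5,230,253)]:
  q=onz(c,u,v,z);print(q,'tool',(M.T@(q-p)).round(1))
```

```text
[ 558.86619376 -222.17680245  196.        ] tool [-0.5 28.1 56.2]
[ 560.87111375 -270.54384074  184.        ] tool [ 10.9 -18.9  68.5]
[ 583.92846335 -263.73966518  184.        ] tool [-13.2 -18.7  68.6]
[ 558.56866301 -262.54198811  184.        ] tool [ 10.9 -10.6  68.5]
[ 582.04967206 -257.23461923  184.        ] tool [-13.1 -11.9  68.5]
[ 562.71714216 -274.16738842  253.        ] tool [  9.9 -23.3  -0.5]
[ 549.08982208 -228.90840769  253.        ] tool [10.6 23.9 -0.8]
```

arm_command:
  steps:
    - {"dx": -0.001,"dy": -0.0075,"dz": 0.01,"rx": 0,"ry": 0,"rz": 0,"claw": 0.24}
    - {"dx": 0,"dy": 0,"dz": 0.02,"rx": 0,"ry": 0,"rz": 0,"claw": 0.24}
    - {"dx": 0,"dy": 0,"dz": 0.015,"rx": 0,"ry": 0,"rz": 0,"claw": 0.24}
    - {"dx": 0,"dy": 0,"dz": 0,"rx": 0,"ry": 0,"rz": 0,"claw": 0.24}

```text
t: 3.8
eef_pos: [570.0, -254.2, 217.4]
tcp_rot: [-3.132, 0.006, -2.863]
ft_force: [-0.5, 0.0, -0.2]
opening: 0.382
```

```bash
python3 st.py w3 wrist;python3 st.py; python3 -c "
import cv2;im=cv2.imread('pics/w3.png');cv2.imwrite('pics/w3c.png',cv2.resize(im[130:270,260:440],None,fx=4,fy=4,interpolation=cv2.INTER_CUBIC))"
```

```text
3.8 [ 570.01 -254.18  217.37] [-3.132   0.0059 -2.8626] [-0.54  0.03 -0.17] gap 36.26601790190804 j6 -2.372666447512127
local 4.301037099652071 -34.43897609594562 tooldown [ 0.0083 -0.0076 -0.9999]
3.85 [ 570.2  -254.28  217.93] [-3.1314  0.0064 -2.8626] [ 0.39 -0.05 -0.01] gap 36.30356538706596 j6 -2.3726602312532497
local 4.461798953611682 -34.58625766302618 tooldown [ 0.009  -0.008  -0.9999]
```

View pics/w3c.png

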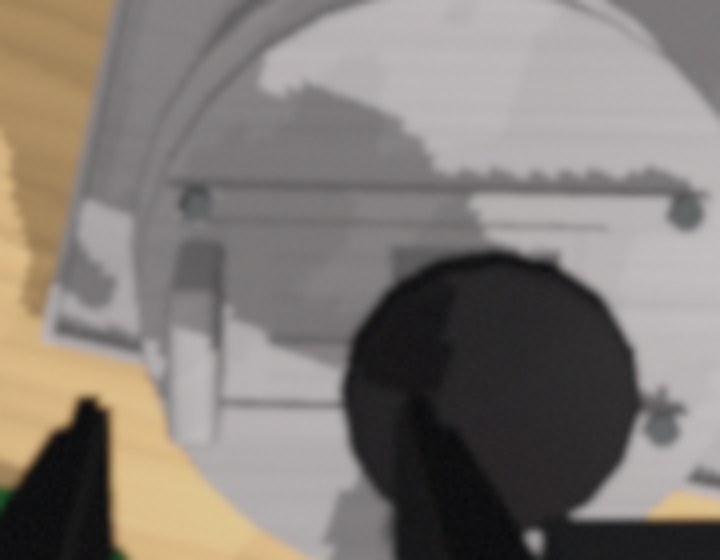

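arm_command:
  steps:
    - {"dx": 0.004,"dy": 0,"dz": 0.01,"rx": -0.008,"ry": 0.005,"rz": 0,"claw": 0.24}
    - {"dx": 0.001,"dy": 0,"dz": 0.005,"rx": -0.002,"ry": 0.002,"rz": 0,"claw": 0.24}
    - {"dx": 0.001,"dy": 0,"dz": 0.003,"rx": -0.002,"ry": 0.002,"rz": 0,"claw": 0.24}

```text
t: 4.22
eef_pos: [565.5, -255.9, 203.1]
tcp_rot: [3.132, -0.008, -2.863]
ft_force: [-0.5, 0.0, 0.8]
opening: 0.381
```

```bash
python3 st.py
```

```text
4.225 [ 565.5  -255.92  203.15] [ 3.1322 -0.008  -2.8627] [-0.49  0.04  0.83] gap 36.18487265480015 j6 -2.3816374666460796
local -0.5013925156133017 -34.96278528339425 tooldown [-0.0103  0.0068 -0.9999]
```

arm_command:
  steps:
    - {"dx": -0.003,"dy": 0,"dz": 0.002,"rx": 0.0065,"ry": -0.004,"rz": 0,"claw": 0.24}
    - {"dx": 0,"dy": 0,"dz": 0.004,"rx": 0,"ry": 0,"rz": 0,"claw": 0.24}

```text
t: 4.47
eef_pos: [568.0, -255.3, 198.2]
tcp_rot: [-3.14, -0.001, -2.863]
ft_force: [-0.5, -0.2, -0.4]
opening: 0.379
```

```bash
python3 st.py
```

```text
4.475 [ 568.05 -255.32  198.21] [-3.1397e+00 -1.0000e-03 -2.8628e+00] [-0.47 -0.15 -0.37] gap 36.04245599436918 j6 -2.3759406154043883
local 2.1101058323726156 -35.044976737582424 tooldown [-5.0e-04 -2.1e-03 -1.0e+00]
```

arm_command:
  steps:
    - {"dx": 0,"dy": 0,"dz": 0.004,"rx": 0,"ry": 0,"rz": 0,"claw": 0.24}
    - {"dx": 0,"dy": 0,"dz": 0.004,"rx": 0,"ry": 0,"rz": 0,"claw": 0.24}

```text
t: 4.72
eef_pos: [568.2, -255.3, 192.0]
tcp_rot: [-3.139, -0.001, -2.863]
ft_force: [-2.0, -0.2, 4.0]
opening: 0.379
```

```bash
python3 st.py
```

```text
4.725 [ 568.16 -255.34  192.01] [-3.1391e+00 -5.0000e-04 -2.8626e+00] [-2.04 -0.18  4.01] gap 36.02476720294296 j6 -2.3758997622895106
local 2.2173323925551247 -35.08741224513445 tooldown [ 2.0e-04 -2.6e-03 -1.0e+00]
```

arm_command:
  steps:
    - {"dx": 0,"dy": 0,"dz": 0.006,"rx": 0,"ry": 0,"rz": 0,"claw": 0.24}
    - {"dx": 0,"dy": 0,"dz": 0.006,"rx": 0,"ry": 0,"rz": 0,"claw": 0.24}
    - {"dx": 0,"dy": 0,"dz": 0.006,"rx": 0,"ry": 0,"rz": 0,"claw": 0.24}

```text
t: 5.1
eef_pos: [568.2, -255.4, 178.5]
tcp_rot: [-3.138, 0.0, -2.863]
ft_force: [-2.9, 2.0, 8.0]
opening: 0.379
```

```bash
python3 st.py
```

```text
5.1 [ 568.19 -255.4   178.46] [-3.1381e+00  4.0000e-04 -2.8625e+00] [-2.9   2.04  7.97] gap 35.97815068727188 j6 -2.3760387846356887
local 2.2228794627322506 -35.15593460190994 tooldown [ 0.0013 -0.0032 -1.    ]
```

Spring force is 8 N at about 17 mm, as expected. Continuing to the stop, more gently near the end.

arm_command:
  steps:
    - {"dx": 0,"dy": 0,"dz": 0.005,"rx": 0,"ry": 0,"rz": 0,"claw": 0.24}
    - {"dx": 0,"dy": 0,"dz": 0.005,"rx": 0,"ry": 0,"rz": 0,"claw": 0.24}
    - {"dx": 0,"dy": 0,"dz": 0.002,"rx": 0,"ry": 0,"rz": 0,"claw": 0.24}

```text
t: 5.48
eef_pos: [568.2, -255.4, 170.3]
tcp_rot: [-3.137, 0.002, -2.862]
ft_force: [-2.4, 1.5, 8.5]
opening: 0.381
```

```bash
python3 st.py
```

```text
5.475 [ 568.24 -255.43  170.33] [-3.1371e+00  1.5000e-03 -2.8625e+00] [-2.41  1.48  8.49] gap 36.23011030977906 j6 -2.3761470101467905
local 2.2647070644282556 -35.19015128718992 tooldown [ 0.0027 -0.0039 -1.    ]
```

arm_command:
  steps:
    - {"dx": 0,"dy": 0,"dz": 0.0025,"rx": 0,"ry": 0,"rz": 0,"claw": 0.24}
    - {"dx": 0,"dy": 0,"dz": 0.0025,"rx": 0,"ry": 0,"rz": 0,"claw": 0.24}

```text
t: 5.72
eef_pos: [568.2, -255.5, 167.7]
tcp_rot: [-3.136, 0.002, -2.862]
ft_force: [-2.4, 1.5, 10.5]
opening: 0.378
```

```bash
python3 st.py
```

```text
5.725 [ 568.24 -255.46  167.71] [-3.1363e+00  2.3000e-03 -2.8624e+00] [-2.42  1.54 10.53] gap 35.95472574874065 j6 -2.376235882557446
local 2.2562487724611793 -35.22426645824328 tooldown [ 0.0037 -0.0045 -1.    ]
```

arm_command:
  steps:
    - {"dx": 0,"dy": 0,"dz": 0.0025,"rx": 0,"ry": 0,"rz": 0,"claw": 0.24}
    - {"dx": 0,"dy": 0,"dz": 0.0025,"rx": 0,"ry": 0,"rz": 0,"claw": 0.24}

```text
t: 5.98
eef_pos: [568.4, -255.6, 165.6]
tcp_rot: [-3.135, 0.004, -2.862]
ft_force: [-4.5, 1.6, 19.8]
opening: 0.378
```

```bash
python3 st.py
```

```text
5.975 [ 568.38 -255.56  165.64] [-3.1349  0.0036 -2.8622] [-4.53  1.6  19.78] gap 35.91663945691505 j6 -2.376376165250326
local 2.3754750206698847 -35.356068493000436 tooldown [ 0.0053 -0.0054 -1.    ]
```

arm_command:
  steps:
    - {"dx": 0,"dy": 0.003,"dz": 0.0015,"rx": 0,"ry": 0,"rz": 0,"claw": 0.24}

```text
t: 6.1
eef_pos: [568.3, -254.7, 165.9]
tcp_rot: [-3.131, 0.005, -2.862]
ft_force: [-1.2, -8.9, 11.9]
opening: 0.382
```

```bash
python3 st.py
```

```text
6.1 [ 568.29 -254.66  165.94] [-3.131   0.005  -2.8618] [-1.24 -8.95 11.9 ] gap 36.30678417907783 j6 -2.3737274800353982
local 2.510182067397199 -34.4614199519631 tooldown [ 0.0078 -0.0088 -0.9999]
```

arm_command:
  steps:
    - {"dx": 0,"dy": 0.004,"dz": 0.002,"rx": -0.003,"ry": 0.002,"rz": 0,"claw": 0.24}

```text
t: 6.22
eef_pos: [568.3, -253.5, 166.0]
tcp_rot: [-3.131, 0.004, -2.862]
ft_force: [-0.1, -8.4, 10.7]
opening: 0.382
```

```bash
python3 st.py
```

```text
6.225 [ 568.3  -253.51  165.96] [-3.1306  0.0042 -2.8617] [-0.08 -8.44 10.73] gap 36.31052434700021 j6 -2.3712393245740486
local 2.8161425961467264 -33.356715151658534 tooldown [ 0.0071 -0.0094 -0.9999]
```

arm_command:
  steps:
    - {"dx": 0.0005,"dy": 0.004,"dz": 0.003,"rx": -0.004,"ry": 0.002,"rz": 0,"claw": 0.24}

```text
t: 6.35
eef_pos: [568.4, -253.2, 165.9]
tcp_rot: [-3.13, 0.004, -2.861]
ft_force: [-1.6, -13.1, 18.9]
opening: 0.382
```

```bash
python3 st.py
```

```text
6.35 [ 568.41 -253.19  165.89] [-3.1299  0.0044 -2.8615] [ -1.65 -13.08  18.91] gap 36.25258658007733 j6 -2.3704906341480156
local 3.010388685663002 -33.077384346324486 tooldown [ 0.0074 -0.01   -0.9999]
```

arm_command:
  steps:
    - {"dx": 0.001,"dy": 0.005,"dz": 0.0022,"rx": -0.005,"ry": 0.003,"rz": 0,"claw": 0.24}
    - {"dx": 0.001,"dy": 0.005,"dz": 0.0022,"rx": -0.005,"ry": 0.003,"rz": 0,"claw": 0.24}

```text
t: 6.6
eef_pos: [567.5, -250.3, 166.0]
tcp_rot: [-3.134, 0.002, -2.862]
ft_force: [2.0, -10.4, 10.3]
opening: 0.378
```

```bash
python3 st.py
```

```text
6.6 [ 567.52 -250.34  165.99] [-3.1339e+00  2.0000e-03 -2.8619e+00] [  2.01 -10.45  10.34] gap 35.92376842259538 j6 -2.367987207771362
local 2.880050314929735 -30.090803978706372 tooldown [ 0.004  -0.0069 -1.    ]
```

arm_command:
  steps:
    - {"dx": 0.001,"dy": 0.006,"dz": 0.0025,"rx": -0.003,"ry": 0.002,"rz": 0,"claw": 0.24}

```text
t: 6.72
eef_pos: [567.1, -248.7, 165.9]
tcp_rot: [-3.132, 0.003, -2.862]
ft_force: [1.4, -12.1, 12.1]
opening: 0.38
```

```bash
python3 st.py
```

```text
6.725 [ 567.14 -248.65  165.94] [-3.1315e+00  2.8000e-03 -2.8621e+00] [  1.44 -12.06  12.11] gap 36.06180158177694 j6 -2.364503180011022
local 2.9441498199215683 -28.36343347923818 tooldown [ 0.0055 -0.0089 -0.9999]
```

arm_command:
  steps:
    - {"dx": 0.001,"dy": 0.006,"dz": 0.0025,"rx": -0.004,"ry": 0.002,"rz": 0,"claw": 0.24}
    - {"dx": 0.001,"dy": 0.006,"dz": 0.0025,"rx": -0.004,"ry": 0.002,"rz": 0,"claw": 0.24}

```text
t: 6.98
eef_pos: [566.3, -245.5, 166.0]
tcp_rot: [-3.129, 0.005, -2.862]
ft_force: [1.9, -12.6, 12.3]
opening: 0.377
```

```bash
python3 st.py
```

```text
6.975 [ 566.34 -245.5   165.96] [-3.1295  0.0045 -2.8624] [  1.86 -12.64  12.31] gap 35.769017281485006 j6 -2.359999212195487
local 2.9839128897905587 -25.106466977862002 tooldown [ 0.0077 -0.0104 -0.9999]
```

arm_command:
  steps:
    - {"dx": 0.001,"dy": 0.006,"dz": 0.0025,"rx": -0.006,"ry": 0.003,"rz": 0,"claw": 0.24}
    - {"dx": 0.001,"dy": 0.006,"dz": 0.0025,"rx": -0.006,"ry": 0.003,"rz": 0,"claw": 0.24}
    - {"dx": 0.001,"dy": 0.006,"dz": 0.0025,"rx": -0.005,"ry": 0.003,"rz": 0,"claw": 0.24}

```text
t: 7.35
eef_pos: [565.0, -240.1, 165.8]
tcp_rot: [-3.136, 0.002, -2.863]
ft_force: [1.1, -10.7, 12.7]
opening: 0.378
```

```bash
python3 st.py
```

```text
7.35 [ 564.98 -240.15  165.85] [-3.1359e+00  2.1000e-03 -2.8631e+00] [  1.1  -10.75  12.72] gap 35.916916934735205 j6 -2.355875135887908
local 3.0467184766142306 -19.586650223870638 tooldown [ 0.0036 -0.0049 -1.    ]
```

Slide is now at about 13 mm. The last few millimetres I take in smaller steps.

arm_command:
  steps:
    - {"dx": 0.001,"dy": 0.006,"dz": 0.0025,"rx": -0.003,"ry": 0.002,"rz": 0,"claw": 0.24}
    - {"dx": 0.001,"dy": 0.005,"dz": 0.0023,"rx": -0.003,"ry": 0.002,"rz": 0,"claw": 0.24}

```text
t: 7.6
eef_pos: [564.3, -237.4, 165.9]
tcp_rot: [-3.132, 0.004, -2.864]
ft_force: [1.8, -10.8, 10.4]
opening: 0.378
```

```bash
python3 st.py
```

```text
7.6 [ 564.28 -237.38  165.87] [-3.1316  0.0036 -2.8635] [  1.79 -10.8   10.39] gap 35.94394137149959 j6 -2.3497128540097023
local 3.0838150518564253 -16.740049824036056 tooldown [ 0.0061 -0.0086 -0.9999]
```

arm_command:
  steps:
    - {"dx": 0.001,"dy": 0.005,"dz": 0.0025,"rx": -0.004,"ry": 0.002,"rz": 0,"claw": 0.24}

```text
t: 7.72
eef_pos: [564.1, -236.5, 165.9]
tcp_rot: [-3.131, 0.004, -2.864]
ft_force: [1.9, -11.9, 13.0]
opening: 0.378
```

```bash
python3 st.py
```

```text
7.725 [ 564.1  -236.52  165.88] [-3.1308  0.0044 -2.8636] [  1.86 -11.91  13.02] gap 35.90386854389563 j6 -2.3484629373674117
local 3.1265314858924342 -15.85610119371066 tooldown [ 0.0072 -0.0092 -0.9999]
```

arm_command:
  steps:
    - {"dx": 0.001,"dy": 0.005,"dz": 0.0022,"rx": -0.005,"ry": 0.002,"rz": 0,"claw": 0.24}

```text
t: 7.85
eef_pos: [563.8, -235.4, 165.8]
tcp_rot: [-3.132, 0.005, -2.864]
ft_force: [2.0, -10.0, 9.0]
opening: 0.381
```

```bash
python3 st.py
```

```text
7.85 [ 563.76 -235.38  165.85] [-3.1323  0.0049 -2.8638] [  2.   -10.02   8.98] gap 36.23827423905602 j6 -2.3485167688401654
local 3.0921799661974654 -14.669906212931638 tooldown [ 0.0072 -0.0076 -0.9999]
```

arm_command:
  steps:
    - {"dx": 0.001,"dy": 0.005,"dz": 0.0022,"rx": -0.004,"ry": 0.002,"rz": 0,"claw": 0.24}

```text
t: 7.98
eef_pos: [563.6, -234.6, 166.0]
tcp_rot: [-3.131, 0.006, -2.864]
ft_force: [3.0, -16.3, 9.9]
opening: 0.377
```

```bash
python3 st.py
```

```text
7.975 [ 563.62 -234.65  165.97] [-3.1313  0.0057 -2.864 ] [  3.   -16.29   9.92] gap 35.787480457861584 j6 -2.3472133459394633
local 3.1429045670003837 -13.925569601654871 tooldown [ 0.0083 -0.0083 -0.9999]
```

arm_command:
  steps:
    - {"dx": 0,"dy": 0.005,"dz": 0.002,"rx": -0.002,"ry": 0.001,"rz": 0,"claw": 0.24}

```text
t: 8.1
eef_pos: [563.8, -234.5, 166.0]
tcp_rot: [-3.126, 0.007, -2.864]
ft_force: [-2.5, -21.6, 8.1]
opening: 0.381
```

```bash
python3 st.py
```

```text
8.1 [ 563.79 -234.46  166.02] [-3.1264  0.0068 -2.864 ] [ -2.51 -21.61   8.06] gap 36.16963427205375 j6 -2.3435865578663524
local 3.356808789884452 -13.783449606695788 tooldown [ 0.0107 -0.0128 -0.9999]
```

The slide is on its stop: the push rose to 22 N with no further travel. Backing off slightly and lifting.

arm_command:
  steps:
    - {"dx": 0,"dy": -0.002,"dz": -0.001,"rx": 0,"ry": 0,"rz": 0,"claw": 0.24}
    - {"dx": 0,"dy": -0.001,"dz": -0.006,"rx": 0,"ry": 0,"rz": 0,"claw": 0.24}
    - {"dx": 0,"dy": 0,"dz": -0.015,"rx": 0,"ry": 0,"rz": 0,"claw": 0.24}
    - {"dx": 0,"dy": 0,"dz": -0.04,"rx": 0,"ry": 0,"rz": 0,"claw": 0.24}
    - {"dx": 0,"dy": 0,"dz": -0.06,"rx": 0,"ry": 0,"rz": 0,"claw": 0.24}
    - {"dx": 0,"dy": 0,"dz": -0.06,"rx": 0,"ry": 0,"rz": 0,"claw": 0.24}
    - {"dx": -0.04,"dy": 0,"dz": -0.04,"rx": 0,"ry": 0,"rz": 0,"claw": 0.24}
    - {"dx": 0,"dy": 0,"dz": 0,"rx": 0,"ry": 0,"rz": 0,"claw": 0.24}

```text
t: 9.1
eef_pos: [593.2, -225.4, 352.3]
tcp_rot: [-3.126, 0.008, -2.865]
ft_force: [-0.6, 0.7, -0.2]
opening: 0.378
```

```bash
python3 st.py s4 side
python3 - <<'E'
from h import *
c=env.get_calibration('wrist');im,D=env.read_camera('wrist');cv2.imwrite('pics/w4.png',im[:,:,::-1])
u,v=proj(c,[559,-222,168]);print(u,v)
b=[dep(c,u+i,v+j,D)[2] for i in range(-8,9,2) for j in range(-8,9,2)];print('knob z',np.median(b))
E
```

```text
9.1 [ 593.25 -225.36  352.33] [-3.1261  0.0078 -2.8648] [-0.6   0.65 -0.21] gap 35.935646444554756 j6 -2.3108407285974817
local 34.16400098469932 -12.567782912113087 tooldown [ 0.0118 -0.0128 -0.9998]
338.3460606736793 141.5055900824891
knob z 167.34154988568025
```

View pics/w4.png

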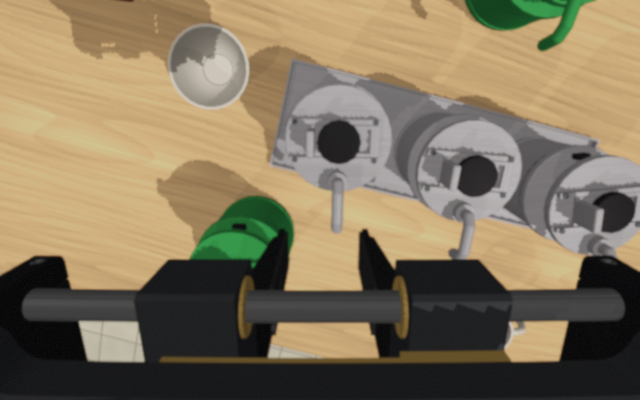

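View pics/s4.png

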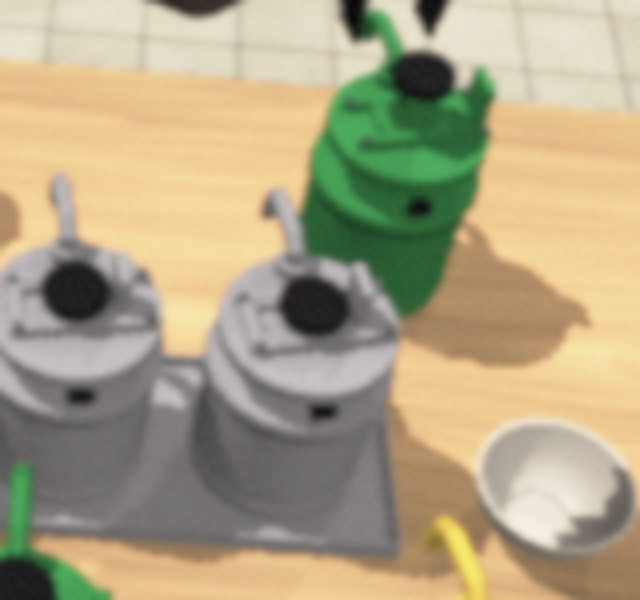

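The wrist view shows the knob at (338,141) staying low at z 167 mm, with the tab close beside it at (311,143). The gripper is clear at z 352 mm, and the bowl is where it was.

```bash
python3 -c "
from h import *
print(env.job_done())"
```

```text
the job is handed in; nothing more can be done
None
```

I locked the right-hand grey dispenser, the only one with its knob up, and handed the job in after about 9 s on the robot's clock. One finger held the knob on its stop while the other pushed the tab home.

- **Knob:** I felt contact at about z 196 mm and the stop at about 165.7 mm. After I let go, the wrist camera read the knob top at about 167 mm. That matches the 2 mm rise expected when it is trapped.
- **Slide:** I pushed until the tab stopped moving, at about 18 mm of travel. The last view shows the tab close beside the knob.
- **Forces:** the highest total wrist force I read was about 23 N, under the 35 N limit. I read it only at the end of each short move, so a brief peak in between would not show.
- **Surroundings:** the gripper was clear at z 352 mm when I handed in. The bowl was unmoved in the last pictures. The arm's path kept clear of the mug and spoon, but I did not measure them again.
- **Disagreements:** the cameras differed by up to 5 mm on the knob's position, so I used the wrist camera. Estimates of the dispenser's angle ranged from 0.20 to 0.31 rad, so I lined the tool up with the rails.

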